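Snap the food box lid shut all round

ROBOT

A 6-joint arm with a two-finger parallel gripper is mounted at the origin on a cart in front of the work surface, level with it; the furniture and walls round the work are solid. World frame = base frame: x ahead of the robot, y to its left, z up, the work surface at z = 0. Lengths are in m, angles in rad, forces in N, time in s.
With the tool pointing down it reaches from about 0.3 to 0.85 m from the base axis. Payload 5.4 kg.
Tool frame: the origin (TCP) lies midway between the tips of the shut fingers; the grasp point (between the pads) lies 19 mm behind it (manip.grasp_offset is the distance from the TCP to the grasp point, in m); z points along the fingers, y is the direction in which the jaws open and shut (so a half turn about z gives the same grasp; the last joint's range is limited). The gripper opens to 85 mm and grips with 20 to 120 N. Pads are 22 mm wide; open, the fingers measure 114 mm over their backs; the gripper's body (76 mm by 85 mm) begins 54 mm behind the grasp point. The pads swing forward as they close: fully open they stand 13 mm farther back than shut.
Start: joints at [-1.552, 0.158, 1.597, -0, 1.386, -0.21], TCP at [0.13, -0.56, 0.231] pointing down, gripper open.
Joint ranges: [-2.91, 2.91], [-0.94, 2.29], [0.18, 2.7], [-1.29, 4.43], [0.17, 2.64], [-3, 3]. Speed limits (rad/s): [2.57, 2.57, 3.14, 3.14, 3.14, 3.14].

INTERFACE

Orientations are given as [roll, pitch, yaw] about the fixed x, y, z axes, in that order (R = Rz(yaw) Ry(pitch) Rx(roll)).
In Python, from plant import manip gives the robot as it stands.
- The arm moves only by the tool move_arm, never from a script. Its argument "increments" is a list of rows, each an object with "dp": the shift along the tool's x, y, z in units of 30 mm (1.0 is 30 mm), a list of three; "roll": the turn about the tool's z in units of 5 degrees (1.0 is 5 degrees); "grip": the opening, from -1 (shut) to 1 (fully open). A call has 1 to 8 rows; each row shifts and turns the commanded pose from where the row before left it, along the tool's axes as they then stand; what a row does not reach is not made up. A row lasts 1/12 s, in which the tool goes at most 41.7 mm and 7.16 degrees, less where a joint would pass 70% of its speed; a pose out of reach is approached as far as the arm can. A call is refused whole if a number of a shift passes 1 or a number of a turn 1, either way. A call with a gripper value outside its range is refused whole. The fingers move at their own pace and stop on an object; "newtons" is the grip in N (left out, the last holds). Time passes only in rows, so rows that do not move let the fingers close. It gives the time, the measured TCP pose, the force and the opening at its end, in the units of the state.
- manip.read_state(): the state, without advancing time (a new reading comes with each control period).
- manip.grab_frame(name): name is "side" or "top" or "wrist"; returns the picture (384x512x3 uint8, blue, green, red); there is no depth.
- manip.get_calibration(name): a dict with "intrinsics" (3x3 intrinsics, pixels), "R" (3x3) and "t" (3): a world point X has camera coordinates R X + t; the wrist camera has in their place "tool_from_camera" (4x4, takes a point from camera to tool coordinates, whose origin is the TCP and whose axes are the flange's). Camera axes: x right, y down, z forward; pixel columns grow to the right and rows downward; lengths in m; the calibration is good to about 2 mm. The wrist camera is an equidistant fisheye: a pixel r from the principal point sees the ray r / f radians off the axis. A picture is of the moment at which its call begins: read the wrist's pose just before it. get_calibration takes no time and is no camera call.
- manip.finish_job(): hands the job in, once; it reports no verdict.
The state is a dict: "clock": time; "joint_pos": joint angles; "joint_vel": joint speeds; "effort": joint torques, N m; "eef_pos": TCP position; "orientation": TCP orientation; "force": force on the tool from outside, world axes, zero at the start; "wrist_torque": the same for the moment, N m; "gripper_width": opening from 0.0 (shut) to 1.0 (fully open).
Only numpy, scipy, OpenCV 4.12 (cv2) and the standard library are available. Lean on these libraries where they do the work, as an engineer would, in place of code of your own. Each camera call takes 0.05 s, during which the arm holds its last target.

TASK

The lid is on the food box below the shelf, but its four snap tabs are still standing up. Press each tab down until it clicks and stays flush, all the way round, and leave the mug and spice jars on the shelf and the lemon where they are.

Things in the scene. Friction and masses are not known exactly. Their poses are not given: they have to be found in the camera images.
- lid_center (a point): Centre of the top of a food box's lid, 83 mm above the worktop: white tub, grey lid 130 mm (its x) by 160 mm (its y); heavy, does not slide. Axes: x away from the robot, y left, z up; box and shelf are turned together by up to 0.28 rad. Four snap tabs, one to a side and pointing outward, surround the 56 by 86 mm centre panel.
- shelf_edge (a point): Middle of the lower front edge of a fixed wooden shelf: board 170 mm deep, 180 mm wide, 18 mm thick, underside 250 mm above the worktop, legs only behind the box. The board runs 170 mm along this point's x (away from the robot) and 90 mm to either side. It juts 20 to 30 mm over the far tab's pad: an upright hand cannot get there; lean it 30 to 45 degrees to the robot.
- tab_near (a joint): Snap tab on the side nearest the robot: grey flap 60 mm wide, 37 mm from hinge to free end, 5 mm thick, hinged at the edge of the lid's centre panel. 0 = open, free end raised 0.42 rad (15 mm); grows as it is pressed down; 0.42 = home on its stop, flush with the panel. Starts near 0. A spring resists with up to about 8 N at the pad; past 0.3 it snaps home and stays, let go earlier it springs open again.
- tab_near_pad (a point): Middle of the ribbed pressing pad on the top face of the tab on the side nearest the robot, 26 mm out from its hinge and 11 mm in from the free end; it moves with the tab. Own axes: x from the hinge out to the free end, y along the hinge, z out of the top face. About 93 mm above the worktop when open, 83 mm when home.
- tab_far (a joint): Snap tab on the side farthest from the robot, below the front of the shelf board: grey flap 60 mm wide, 37 mm from hinge to free end, 5 mm thick, hinged at the edge of the lid's centre panel. 0 = open, free end raised 0.42 rad (15 mm); grows as it is pressed down; 0.42 = home on its stop, flush with the panel. Starts near 0. A spring resists with up to about 8 N at the pad; past 0.3 it snaps home and stays, let go earlier it springs open again.
- tab_far_pad (a point): Middle of the ribbed pressing pad on the top face of the tab on the side farthest from the robot, below the front of the shelf board, 26 mm out from its hinge and 11 mm in from the free end; it moves with the tab. Own axes: x from the hinge out to the free end, y along the hinge, z out of the top face. About 93 mm above the worktop when open, 83 mm when home.
- tab_left (a joint): Snap tab on the left (+y) end: grey flap 60 mm wide, 37 mm from hinge to free end, 5 mm thick, hinged at the edge of the lid's centre panel. 0 = open, free end raised 0.42 rad (15 mm); grows as it is pressed down; 0.42 = home on its stop, flush with the panel. Starts near 0. A spring resists with up to about 8 N at the pad; past 0.3 it snaps home and stays, let go earlier it springs open again.
- tab_left_pad (a point): Middle of the ribbed pressing pad on the top face of the tab on the left (+y) end, 26 mm out from its hinge and 11 mm in from the free end; it moves with the tab. Own axes: x from the hinge out to the free end, y along the hinge, z out of the top face. About 93 mm above the worktop when open, 83 mm when home.
- tab_right (a joint): Snap tab on the right (-y) end: grey flap 60 mm wide, 37 mm from hinge to free end, 5 mm thick, hinged at the edge of the lid's centre panel. 0 = open, free end raised 0.42 rad (15 mm); grows as it is pressed down; 0.42 = home on its stop, flush with the panel. Starts near 0. A spring resists with up to about 8 N at the pad; past 0.3 it snaps home and stays, let go earlier it springs open again.
- tab_right_pad (a point): Middle of the ribbed pressing pad on the top face of the tab on the right (-y) end, 26 mm out from its hinge and 11 mm in from the free end; it moves with the tab. Own axes: x from the hinge out to the free end, y along the hinge, z out of the top face. About 93 mm above the worktop when open, 83 mm when home.
- mug: White mug standing on the shelf board, 84x115x92 mm with its handle; origin at the centre of its underside. To be left alone.
- jar_a: Glass spice jar with green herbs and a black lid, 44 mm across, 87 mm tall, standing on the shelf board nearer its front edge; origin at the centre of its underside. To be left alone.
- jar_b: Glass spice jar with pale seeds and a black lid, 44 mm across, 87 mm tall, standing on the shelf board farther back; origin at the centre of its underside. To be left alone.
- lemon: Lemon, 75x58x59 mm, lying on the worktop in front of the sink; origin at its underside. To be left alone.

How it is judged:
By the outcome, as a careful person would: the job done as asked, in the order asked, and still so for the second after the job is handed in, with the robot touching nothing.
It also fails if it takes over 48 s, if anything falls off the work surface, if the arm or the gripper's body presses on something with over 40 N, if the wrist force passes 120 N, or if a joint passes its speed limit or range.

## Working session

There is one attempt and no reset: what is moved stays moved. The work goes in short steps, Python scripts to look and compute and a tool call to move; the robot and the scene stay as the last step left them, time stands still between calls to the robot, and variables do not carry over. Pictures are saved under pics/ and viewed, and the job is handed in when it is done.

Besides the shell and the picture viewer there is one more tool, called as a command line: name --argument value ..., lists and objects as JSON in quotes. move_arm: Moves the arm, as the interface text tells. Its arguments: {"type":"object","properties":{"increments":{"type":"array","items":{"type":"object","properties":{"dp":{"type":"array","items":{"type":"number"}},"roll":{"type":"number"},"grip":{"type":"number"}}}},"newtons":{"type":"number"}},"required":["increments"]}

```bash
ls; mkdir -p pics
python3 - <<'E'
from plant import manip
import cv2
s=manip.read_state(); print(s)
for n in("side","top","wrist"):
    cv2.imwrite(f"pics/{n}0.png",manip.grab_frame(n))
    c=manip.get_calibration(n); print(n,{k:(v.round(4).tolist() if hasattr(v,'round') else v) for k,v in c.items()})
E
```

```text
pics
{'clock': 0.0, 'joint_pos': array([-1.55212026e+00,  1.59036143e-01,  1.59823929e+00, -1.32069693e-05,
        1.38619473e+00, -2.10139243e-01]), 'joint_vel': array([ 0.00069493,  0.00073652, -0.00018719,  0.00015315, -0.00015294,
        0.00023355]), 'effort': array([-1.56143091e-03, -3.96007776e+01, -3.31428051e+01, -2.83507452e-04,
        8.47163232e-03, -8.29814041e-06]), 'eef_pos': array([ 0.13036574, -0.55940987,  0.23032061]), 'orientation': array([-3.13975374e+00, -3.78947908e-04,  2.28817394e-01]), 'force': array([-0.53412743,  0.3860469 , -1.55117481]), 'wrist_torque': array([ 0.01759375,  0.00304342, -0.01079398]), 'gripper_width': 0.9999377904067432}
side {'intrinsics': [[462.7611, 0.0, 259.45], [0.0, 462.7611, 190.0025], [0.0, 0.0, 1.0]], 'R': [[-0.6344, -0.7728, 0.0187], [-0.5041, 0.3953, -0.7679], [0.586, -0.4966, -0.6404]], 't': [0.528, 0.3936, 1.1445]}
top {'intrinsics': [[454.3871, 0.0, 259.7334], [0.0, 454.3871, 186.871], [0.0, 0.0, 1.0]], 'R': [[0.0282, -0.9995, 0.0119], [-0.9857, -0.0298, -0.166], [0.1663, -0.007, -0.9861]], 't': [0.1654, 0.6419, 1.2647]}
wrist {'intrinsics': [[297.3186, 0.0, 253.7022], [0.0, 297.3186, 188.3922], [0.0, 0.0, 1.0]], 'tool_from_camera': [[0.0005, -0.9488, -0.3157, 0.0803], [1.0, 0.0001, 0.0012, -0.0004], [-0.0011, -0.3157, 0.9488, -0.1437], [0.0, 0.0, 0.0, 1.0]]}
```

View pics/side0.png

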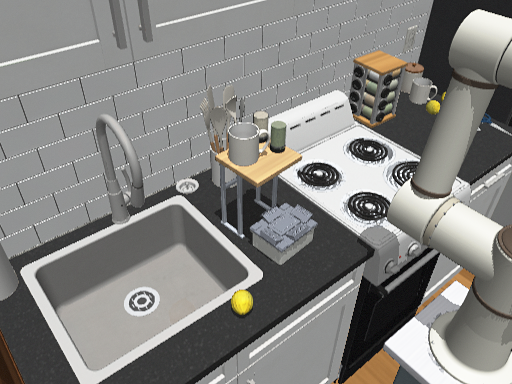

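View pics/top0.png

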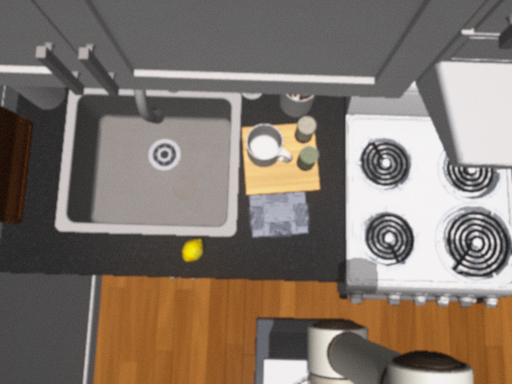

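View pics/wrist0.png

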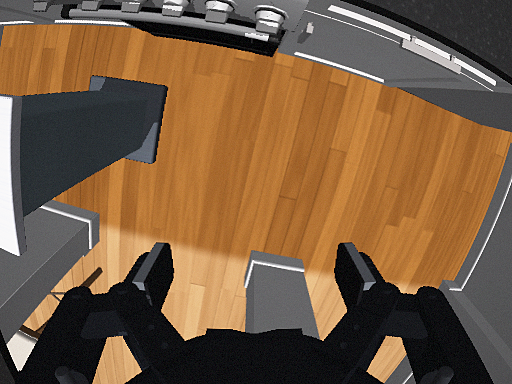

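Run:
```python
import cv2
a=cv2.imread("pics/top0.png")[110:250,220:340]
cv2.imwrite("pics/topc.png",cv2.resize(a,None,fx=5,fy=4.2,interpolation=cv2.INTER_CUBIC) if 0 else cv2.resize(a,None,fx=4.2,fy=4.2,interpolation=cv2.INTER_CUBIC))
a=cv2.imread("pics/side0.png")[110:270,200:340]
cv2.imwrite("pics/sidec.png",cv2.resize(a,None,fx=3.7,fy=3.7,interpolation=cv2.INTER_CUBIC))
```

```text
(no output)
```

View pics/topc.png

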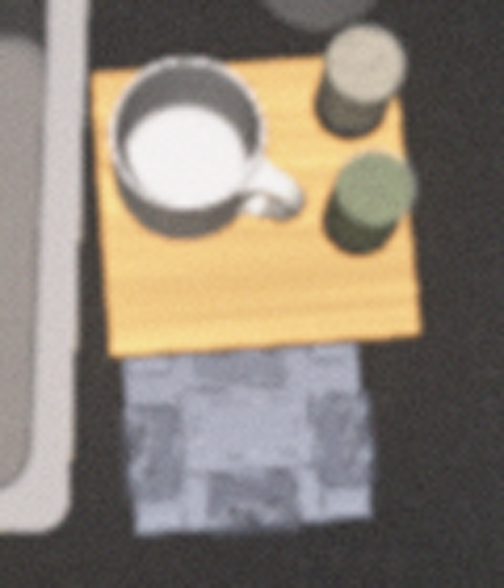

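View pics/sidec.png

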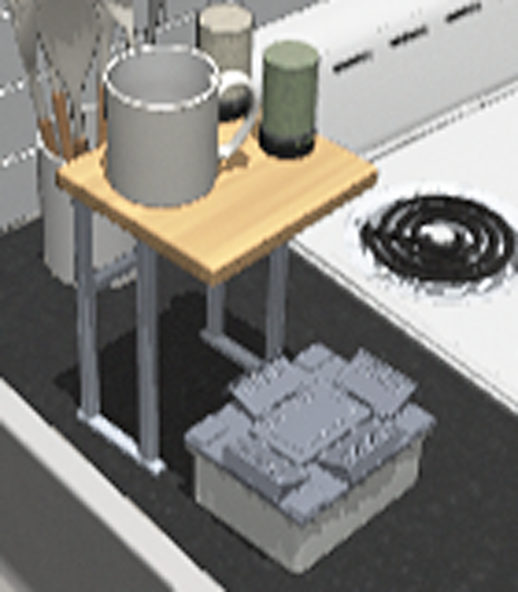

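```bash
cat > h.py <<'E'
import numpy as np, cv2
from plant import manip
def ray(n,u,v):
    c=manip.get_calibration(n);K=np.array(c["intrinsics"]);R=np.array(c["R"]);t=np.array(c["t"])
    d=R.T@np.linalg.inv(K)@np.array([u,v,1.]);return -R.T@t,d
def onz(n,u,v,z):
    o,d=ray(n,u,v);return o+d*(z-o[2])/d[2]
def proj(n,X):
    c=manip.get_calibration(n);p=np.array(c["R"])@X+c["t"];q=np.array(c["intrinsics"])@p;return q[:2]/q[2]
E
python3 - <<'E'
from h import *
im=cv2.imread("pics/top0.png");hsv=cv2.cvtColor(im,cv2.COLOR_BGR2HSV)
m=((hsv[...,0]>10)&(hsv[...,0]<28)&(hsv[...,1]>90)&(hsv[...,2]>120)).astype(np.uint8)
m[:110]=0;m[210:]=0;m[:,:238]=0;m[:,335:]=0
hull=cv2.convexHull(np.vstack([c for c in cv2.findContours(m,0,1)[0] if cv2.contourArea(c)>200]))
q=cv2.approxPolyDP(hull,6,True)[:,0];print("shelf",q.tolist())
# front edge line: lowest per column
P=[(u,np.where(m[:,u])[0].max()+.5) for u in range(250,317)]
W=np.array([onz("top",u+.0,v,.268)[:2] for u,v in P]);
pf=np.polyfit(W[:,1],W[:,0],1);r=W[:,0]-np.polyval(pf,W[:,1]);W=W[abs(r)<.004];pf=np.polyfit(W[:,1],W[:,0],1)
yaw=-np.arctan(pf[0]);print("yaw shelf",yaw)
for p in q: print(p,onz("top",*p,.268).round(4))
# lid
b,g,rr=[im[...,i].astype(int) for i in range(3)]
ml=((b-rr>6)&(b>75)).astype(np.uint8);ml[:185]=0;ml[245:]=0;ml[:,:244]=0;ml[:,316:]=0
ml=cv2.morphologyEx(ml,cv2.MORPH_CLOSE,np.ones((5,5)))
c=max(cv2.findContours(ml,0,1)[0],key=cv2.contourArea)
print("lidq",cv2.approxPolyDP(cv2.convexHull(c),4,True)[:,0].tolist())
for p in cv2.approxPolyDP(cv2.convexHull(c),4,True)[:,0]: print(p,onz("top",*p,.083).round(4))
for lab,u,v in [("FL",252.1,236.9),("FR",308.6,232.6)]: print(lab,onz("top",u,v,.083).round(4))
# side shelf/lid corners
f=lambda x,y:(200+x/3.7,110+y/3.7)
for lab,x,y,z in [("shelf front-left top",210,275,.268),("shelf FR top",378,170,.268),("lid near-left?",300,520,.083),("lid L",187,440,.083),("lid R",435,420,.083)]: print(lab,onz("side",*f(x,y),z).round(4))
E
```

```text
shelf [[315, 134], [319, 189], [245, 193], [242, 127], [296, 123]]
yaw shelf 0.09777021523589606
[315 134] [0.737  0.0528 0.268 ]
[319 189] [0.5996 0.042  0.268 ]
[245 193] [0.5844 0.2207 0.268 ]
[242 127] [0.7492 0.2336 0.268 ]
[296 123] [0.7637 0.1002 0.268 ]
lidq [[304, 193], [307, 233], [252, 236], [250, 196]]
[304 193] [0.6179 0.0586 0.083 ]
[307 233] [0.5053 0.0489 0.083 ]
[252 236] [0.4926 0.2019 0.083 ]
[250 196] [0.6047 0.211  0.083 ]
FL [0.4901 0.2015 0.083 ]
FR [0.5066 0.0444 0.083 ]
shelf front-left top [0.5777 0.2245 0.268 ]
shelf FR top [0.5971 0.0442 0.268 ]
lid near-left? [0.4872 0.2083 0.083 ]
lid L [0.6052 0.2217 0.083 ]
lid R [0.5009 0.0533 0.083 ]
```

move_arm --increments '[{"dp":[0,0,-1],"roll":0,"grip":-1},{"dp":[0,0,-1],"roll":0,"grip":-1},{"dp":[0,0,-1],"roll":0,"grip":-1},{"dp":[0,0,-1],"roll":0,"grip":-1},{"dp":[0,0,-1],"roll":0,"grip":-1},{"dp":[0,0,-1],"roll":0,"grip":-1},{"dp":[0,0,-1],"roll":0,"grip":-1},{"dp":[0,0,-1],"roll":0,"grip":-1}]'

```text
clock: 0.82
eef_pos: [0.1304, -0.5597, 0.4724]
orientation: [-3.141, -0.0, 0.229]
force: [-0.1, -1.3, 0.8]
gripper_width: 0.001
```

Run:
```python
from h import *
s=manip.read_state()
for k in("clock","joint_pos","eef_pos","orientation","force"):print(k,np.round(s[k],4))
j=s["joint_pos"];print(np.pi-j[1]-j[2]-j[4])
# two poses: r=a+L1 sin j2+L2 sin(j2+j3), h+L1 cos j2+L2cos(j2+j3)-d
```

```text
clock 0.8167
joint_pos [-1.5521  0.1301  1.1611 -0.      1.8509 -0.2101]
eef_pos [ 0.1304 -0.5597  0.4724]
orientation [-3.141e+00 -1.000e-04  2.288e-01]
force [-0.1001 -1.2619  0.8027]
-0.0005771265943537163
```

move_arm --increments '[{"dp":[0,0,-1],"roll":0,"grip":-1},{"dp":[0,0,-1],"roll":0,"grip":-1},{"dp":[0,0,-1],"roll":0,"grip":-1},{"dp":[0,0,-1],"roll":0,"grip":-1},{"dp":[0,0,-1],"roll":0,"grip":-1},{"dp":[0,0,-1],"roll":0,"grip":-1},{"dp":[0,0,-1],"roll":0,"grip":-1},{"dp":[0,0,-1],"roll":0,"grip":-1}]'

```text
clock: 1.48
eef_pos: [0.1289, -0.5535, 0.6998]
orientation: [3.139, -0.001, 0.229]
force: [9.8, -34.2, 81.1]
gripper_width: 0.0
```

Run:
```python
from h import *
s=manip.read_state()
for k in("clock","joint_pos","eef_pos","orientation","force"):print(k,np.round(s[k],4))
from scipy.optimize import least_squares
D=[((-1.55212,.159036,1.59824),(.13037,-.55941,.23032)),((-1.5521,.1301,1.1611),(.1304,-.5597,.4724)),(s["joint_pos"][:3],s["eef_pos"])]
def f(p):
    L1,L2,a,hd,off=p;r=[]
    for j,e in D:
        R=a+L1*np.sin(j[1])+L2*np.sin(j[1]+j[2]);Z=hd+L1*np.cos(j[1])+L2*np.cos(j[1]+j[2])
        c,sn=np.cos(j[0]),np.sin(j[0]); r+=[c*R-sn*off-e[0],sn*R+c*off-e[1],Z-e[2]]
    return r
q=least_squares(f,[.4,.4,0,.1,.1]);print(q.x.round(4),q.cost**.5)
```

```text
clock 1.4833
joint_pos [-1.5553e+00  5.0730e-01  1.8250e-01  1.8000e-03  2.4490e+00 -2.1180e-01]
eef_pos [ 0.1289 -0.5535  0.6998]
orientation [ 3.1386e+00 -5.0000e-04  2.2880e-01]
force [  9.7763 -34.1751  81.0948]
[ 0.505   0.5479 -0.0418 -0.1702  0.12  ] 0.015849322799062895
```

move_arm --increments '[{"dp":[0,0,0],"roll":0,"grip":-1},{"dp":[0,0,-0.2],"roll":0,"grip":-1},{"dp":[0,0,-0.2],"roll":0,"grip":-1},{"dp":[0,0,-0.2],"roll":0,"grip":-1}]'

```text
clock: 1.82
eef_pos: [0.1272, -0.5452, 0.7095]
orientation: [3.126, 0.001, 0.229]
force: [0.1, -0.1, 0.6]
gripper_width: 0.002
```

Run:
```python
from h import *
s=manip.read_state()
for k in("clock","joint_pos","joint_vel","eef_pos","orientation","force"):print(k,np.round(s[k],4))
j=s["joint_pos"];print(np.pi-j[1]-j[2]-j[4])
```

```text
clock 1.8167
joint_pos [-1.5589  0.4894  0.183   0.0041  2.4542 -0.214 ]
joint_vel [-0.0157 -0.0666  0.0006  0.0077  0.0316 -0.008 ]
eef_pos [ 0.1272 -0.5452  0.7095]
orientation [3.1264e+00 7.0000e-04 2.2900e-01]
force [ 0.0537 -0.0778  0.5931]
0.015031554822478643
```

move_arm --increments '[{"dp":[0,0,0.3],"roll":0,"grip":-1},{"dp":[0,0,0.5],"roll":0,"grip":-1},{"dp":[0,0,0.5],"roll":0,"grip":-1},{"dp":[0,0,0.5],"roll":0,"grip":-1},{"dp":[0,0,0],"roll":0,"grip":-1}]'

```text
clock: 2.23
eef_pos: [0.1274, -0.5458, 0.6528]
orientation: [3.131, -0.0, 0.229]
force: [0.8, 0.2, -0.2]
gripper_width: 0.002
```

Run:
```python
from h import *
s=manip.read_state()
for k in("clock","joint_pos","joint_vel","eef_pos","orientation","force"):print(k,np.round(s[k],4))
j=s["joint_pos"];print(np.pi-j[1]-j[2]-j[4])
for n in("top","side"):
  c=manip.get_calibration(n);print(-np.array(c["R"]).T@c["t"])
```

```text
clock 2.2333
joint_pos [-1.5585  0.2939  0.5928  0.0033  2.2447 -0.2147]
joint_vel [-0.0043  0.0453 -0.1239 -0.      0.0615  0.0009]
eef_pos [ 0.1274 -0.5458  0.6528]
orientation [ 3.1312e+00 -3.0000e-04  2.2900e-01]
force [ 0.7692  0.1771 -0.2455]
0.010093795123025995
[0.41773596 0.19331009 1.35164177]
[-0.13730507  0.82080203  1.02524686]
```

Run:
```python
from h import *
for a,b in [((122,47),(80,91)),((146,38),(110,90))]:
    o1,d1=ray("side",*a);o2,d2=ray("top",*b)
    A=np.c_[d1,-d2];t=np.linalg.lstsq(A,o2-o1,rcond=None)[0];print(o1+d1*t[0],o2+d2*t[1])
# cabinet bottom line in top at row 80 u 250, for z
for z in (.4,.5,.6,.7): print(z,onz("top",250,80,z).round(3),onz("top",430,50,z).round(3))
cv2.imwrite("pics/sideL.png",cv2.resize(cv2.imread("pics/side0.png")[:200],None,fx=1.5,fy=1.5))
```

```text
[0.68005971 0.47884121 0.66619344] [0.67865484 0.4768897  0.66485392]
[0.67926391 0.42747722 0.67172523] [0.67923659 0.42744111 0.67170229]
0.4 [0.817 0.215 0.4  ] [ 0.902 -0.187  0.4  ]
0.5 [0.775 0.213 0.5  ] [ 0.851 -0.147  0.5  ]
0.6 [0.733 0.21  0.6  ] [ 0.8   -0.107  0.6  ]
0.7 [0.691 0.208 0.7  ] [ 0.749 -0.067  0.7  ]
```

View pics/sideL.png

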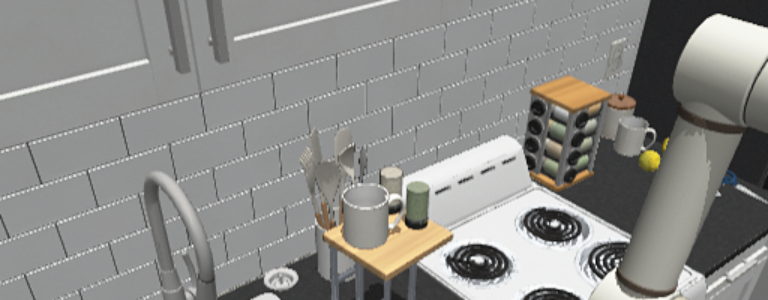

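```bash
cat >> h.py <<'E'
from scipy.spatial.transform import Rotation as Ro
import json
def plan(dw,droll=0,n=8,ramp=False,R=None,grip=-1,nd=2):
    """world shift dw (m), roll (deg about tool z) split over n rows"""
    s=manip.read_state()
    R=Ro.from_euler('xyz',s["orientation"]).as_matrix() if R is None else R
    w=np.ones(n)
    if ramp: w[0]*=.6;w[-1]*=.35;w[-2]*=.7
    w/=w.sum();rows=[]
    for k in range(n):
        d=R.T@(np.array(dw)*w[k])/.03;r=droll*w[k]/5
        rows.append({"dp":[round(float(x),nd) for x in d],"roll":round(float(r),nd),"grip":grip})
        R=R@Ro.from_euler('z',np.radians(droll*w[k])).as_matrix()
    for i in range(0,n,8): print(json.dumps(rows[i:i+8]))
    print("max",max(max(map(abs,r["dp"])) for r in rows),max(abs(r["roll"]) for r in rows))
def st():
    s=manip.read_state()
    for k in("clock","joint_pos","eef_pos","orientation","force"):print(k,np.round(s[k],4).tolist())
    R=Ro.from_euler('xyz',s["orientation"]).as_matrix();z=R[:,2]
    print("tilt",np.arccos(-z[2]).round(4),"az",np.arctan2(z[1],z[0]).round(3),"toolx",R[:,0].round(3),"tooly",R[:,1].round(3))
    return s,R
E
python3 - <<'E'
from h import *
plan([.453-.1274,.16+.5458,.0],-82.6,24,ramp=True)
E
```

```text
[{"dp": [0.42, -0.54, -0.01], "roll": -0.44, "grip": -1}, {"dp": [0.74, -0.88, -0.01], "roll": -0.73, "grip": -1}, {"dp": [0.79, -0.83, -0.01], "roll": -0.73, "grip": -1}, {"dp": [0.84, -0.77, -0.01], "roll": -0.73, "grip": -1}, {"dp": [0.89, -0.72, -0.01], "roll": -0.73, "grip": -1}, {"dp": [0.93, -0.66, -0.01], "roll": -0.73, "grip": -1}, {"dp": [0.97, -0.6, -0.01], "roll": -0.73, "grip": -1}, {"dp": [1.01, -0.54, -0.01], "roll": -0.73, "grip": -1}]
[{"dp": [1.04, -0.47, -0.01], "roll": -0.73, "grip": -1}, {"dp": [1.07, -0.41, -0.01], "roll": -0.73, "grip": -1}, {"dp": [1.09, -0.34, -0.01], "roll": -0.73, "grip": -1}, {"dp": [1.11, -0.27, -0.01], "roll": -0.73, "grip": -1}, {"dp": [1.13, -0.19, -0.01], "roll": -0.73, "grip": -1}, {"dp": [1.14, -0.12, -0.01], "roll": -0.73, "grip": -1}, {"dp": [1.14, -0.05, -0.01], "roll": -0.73, "grip": -1}, {"dp": [1.14, 0.02, -0.01], "roll": -0.73, "grip": -1}]
[{"dp": [1.14, 0.1, -0.01], "roll": -0.73, "grip": -1}, {"dp": [1.13, 0.17, -0.01], "roll": -0.73, "grip": -1}, {"dp": [1.12, 0.24, -0.01], "roll": -0.73, "grip": -1}, {"dp": [1.1, 0.31, -0.01], "roll": -0.73, "grip": -1}, {"dp": [1.08, 0.38, -0.01], "roll": -0.73, "grip": -1}, {"dp": [1.05, 0.45, -0.01], "roll": -0.73, "grip": -1}, {"dp": [0.72, 0.36, -0.01], "roll": -0.51, "grip": -1}, {"dp": [0.35, 0.2, -0.0], "roll": -0.26, "grip": -1}]
max 1.14 0.73
```

move_arm --increments '[{"dp":[0.4,-0.5,0],"roll":-0.5,"grip":-1},{"dp":[0.75,-0.9,0],"roll":-0.75,"grip":-1},{"dp":[0.8,-0.8,0],"roll":-0.75,"grip":-1},{"dp":[0.85,-0.75,0],"roll":-0.75,"grip":-1},{"dp":[0.9,-0.7,0],"roll":-0.75,"grip":-1},{"dp":[0.95,-0.65,0],"roll":-0.75,"grip":-1},{"dp":[0.95,-0.6,0],"roll":-0.75,"grip":-1},{"dp":[1,-0.55,0],"roll":-0.75,"grip":-1}]'

```text
clock: 2.9
eef_pos: [0.2354, -0.3094, 0.6544]
orientation: [3.126, 0.008, 0.733]
force: [0.7, 0.4, 0.4]
gripper_width: -0.003
```

move_arm --increments '[{"dp":[1,-0.45,0],"roll":-0.75,"grip":-1},{"dp":[1,-0.4,0],"roll":-0.75,"grip":-1},{"dp":[1,-0.35,0],"roll":-0.75,"grip":-1},{"dp":[1,-0.25,0],"roll":-0.75,"grip":-1},{"dp":[1,-0.2,0],"roll":-0.75,"grip":-1},{"dp":[1,-0.1,0],"roll":-0.75,"grip":-1},{"dp":[1,-0.05,0],"roll":-0.75,"grip":-1},{"dp":[1,0,0],"roll":-0.75,"grip":-1}]'

```text
clock: 3.57
eef_pos: [0.3306, -0.0801, 0.6521]
orientation: [3.129, 0.012, 1.257]
force: [0.1, -0.4, 0.1]
gripper_width: 0.0
```

Run:
```python
from h import *
s,R=st()
p=s["eef_pos"]
plan(np.array([.45,.15,.65])-p,-25,10,ramp=True)
```

```text
clock 3.5667
joint_pos [-0.5903, -0.3088, 1.1934, -0.0102, 2.2419, -0.2831]
eef_pos [0.3306, -0.0801, 0.6521]
orientation [3.1292, 0.0118, 1.2571]
force [0.1113, -0.4279, 0.1271]
tilt 0.0171 az -1.075 toolx [ 0.309  0.951 -0.012] tooly [ 0.951 -0.308  0.012]
[{"dp": [0.59, 0.1, -0.0], "roll": -0.35, "grip": -1}, {"dp": [0.98, 0.19, -0.0], "roll": -0.58, "grip": -1}, {"dp": [0.97, 0.24, -0.0], "roll": -0.58, "grip": -1}, {"dp": [0.96, 0.29, -0.0], "roll": -0.58, "grip": -1}, {"dp": [0.94, 0.34, -0.0], "roll": -0.58, "grip": -1}, {"dp": [0.92, 0.39, -0.0], "roll": -0.58, "grip": -1}, {"dp": [0.9, 0.43, -0.0], "roll": -0.58, "grip": -1}, {"dp": [0.88, 0.48, -0.0], "roll": -0.58, "grip": -1}]
[{"dp": [0.6, 0.36, -0.0], "roll": -0.4, "grip": -1}, {"dp": [0.29, 0.19, -0.0], "roll": -0.2, "grip": -1}]
max 0.98 0.58
```

move_arm --increments '[{"dp":[0.8,0.15,0],"roll":-0.5,"grip":-1},{"dp":[1,0.2,0],"roll":-0.6,"grip":-1},{"dp":[1,0.25,0],"roll":-0.6,"grip":-1},{"dp":[0.95,0.3,0],"roll":-0.6,"grip":-1},{"dp":[0.95,0.4,0],"roll":-0.6,"grip":-1},{"dp":[0.95,0.5,0],"roll":-0.6,"grip":-1},{"dp":[0.9,0.6,0],"roll":-0.6,"grip":-1},{"dp":[0.5,0.6,-0.5],"roll":-0.5,"grip":-1}]'

```text
clock: 4.23
eef_pos: [0.4516, 0.1207, 0.663]
orientation: [3.138, 0.011, 1.661]
force: [0.8, -0.0, 0.6]
gripper_width: -0.002
```

Run:
```python
from h import *
s,R=st()
```

```text
clock 4.2333
joint_pos [0.0091, 0.0386, 0.8621, -0.0139, 2.2367, -0.0896]
eef_pos [0.4516, 0.1207, 0.663]
orientation [3.1384, 0.0112, 1.6609]
force [0.7696, -0.0377, 0.65]
tilt 0.0117 az -1.205 toolx [-0.09   0.996 -0.011] tooly [0.996 0.09  0.003]
```

move_arm --increments '[{"dp":[0,0.6,-0.5],"roll":0,"grip":-1},{"dp":[0,0.6,-0.5],"roll":0,"grip":-1},{"dp":[0,0.5,-0.4],"roll":0,"grip":-1},{"dp":[0,0.4,-0.3],"roll":0,"grip":-1},{"dp":[0,0.3,-0.2],"roll":0,"grip":-1}]'

```text
clock: 4.65
eef_pos: [0.5229, 0.1249, 0.7219]
orientation: [3.134, 0.012, 1.656]
force: [-0.0, -0.2, 0.3]
gripper_width: -0.003
```

Run:
```python
from h import *
s,R=st()
```

```text
clock 4.65
joint_pos [0.0162, 0.4476, 0.2106, -0.0185, 2.4748, -0.0832]
eef_pos [0.5229, 0.1249, 0.7219]
orientation [3.1338, 0.012, 1.6556]
force [-0.0437, -0.1501, 0.2744]
tilt 0.0143 az -0.912 toolx [-0.085  0.996 -0.012] tooly [0.996 0.085 0.008]
```

move_arm --increments '[{"dp":[0,0.2,-0.4],"roll":0,"grip":-1},{"dp":[0,0.3,-0.7],"roll":0,"grip":-1},{"dp":[0,0.3,-1],"roll":0,"grip":-1},{"dp":[0,0.3,-1],"roll":0,"grip":-1},{"dp":[0,0.3,-1],"roll":0,"grip":-1}]'

```text
clock: 5.07
eef_pos: [0.4986, 0.1144, 0.7536]
orientation: [3.082, 0.005, 1.656]
force: [-0.7, 0.1, 0.5]
gripper_width: 0.002
```

Run:
```python
from h import *
s,R=st()
```

```text
clock 5.0667
joint_pos [-0.0116, 0.4041, 0.183, 0.0016, 2.4945, -0.0955]
eef_pos [0.4986, 0.1144, 0.7536]
orientation [3.0818, 0.0048, 1.6559]
force [-0.7393, 0.1308, 0.512]
tilt 0.06 az 0.005 toolx [-0.085  0.996 -0.005] tooly [0.995 0.085 0.06 ]
```

move_arm --increments '[{"dp":[0,0.7,-1],"roll":0,"grip":-1},{"dp":[0,0.9,-1],"roll":0,"grip":-1},{"dp":[0,0.9,-1],"roll":0,"grip":-1},{"dp":[0,0.9,-1],"roll":0,"grip":-1},{"dp":[0,0.9,-1],"roll":0,"grip":-1}]'

```text
clock: 5.48
eef_pos: [0.5225, 0.1035, 0.76]
orientation: [2.995, -0.006, 1.657]
force: [0.6, -0.2, -0.8]
gripper_width: -0.0
```

Run:
```python
from h import *
s,R=st()
```

```text
clock 5.4833
joint_pos [-0.0461, 0.3964, 0.183, 0.0376, 2.4171, -0.1015]
eef_pos [0.5225, 0.1035, 0.76]
orientation [2.9949, -0.0058, 1.6566]
force [0.5789, -0.237, -0.7617]
tilt 0.1469 az 0.125 toolx [-0.086  0.996  0.006] tooly [0.986 0.084 0.146]
```

move_arm --increments '[{"dp":[0,1,-1],"roll":0,"grip":-1},{"dp":[0,1,-1],"roll":0,"grip":-1},{"dp":[0,1,-1],"roll":0,"grip":-1},{"dp":[0,1,-1],"roll":0,"grip":-1},{"dp":[0,1,-0.9],"roll":0,"grip":-1},{"dp":[0,1,-0.9],"roll":0,"grip":-1},{"dp":[0,1,-0.9],"roll":0,"grip":-1},{"dp":[0,1,-0.9],"roll":0,"grip":-1}]'

```text
clock: 6.15
eef_pos: [0.556, 0.0894, 0.7835]
orientation: [2.828, -0.019, 1.66]
force: [0.4, -0.7, 0.5]
gripper_width: 0.003
```

Run:
```python
from h import *
s,R=st()
```

```text
clock 6.15
joint_pos [-0.097, 0.3707, 0.183, 0.0991, 2.2806, -0.1069]
eef_pos [0.556, 0.0894, 0.7835]
orientation [2.8285, -0.0193, 1.66]
force [0.4144, -0.7125, 0.4718]
tilt 0.3137 az 0.149 toolx [-0.089  0.996  0.019] tooly [0.948 0.079 0.308]
```

move_arm --increments '[{"dp":[0,1,-0.8],"roll":0,"grip":-1},{"dp":[0,1,-0.8],"roll":0,"grip":-1},{"dp":[0,1,-0.8],"roll":0,"grip":-1},{"dp":[0,1,-0.8],"roll":0,"grip":-1},{"dp":[0,1,-0.7],"roll":0,"grip":-1},{"dp":[0,1,-0.7],"roll":0,"grip":-1},{"dp":[0,1,-0.7],"roll":0,"grip":-1},{"dp":[0,1,-0.7],"roll":0,"grip":-1}]'

```text
clock: 6.82
eef_pos: [0.5838, 0.0789, 0.8152]
orientation: [2.663, -0.029, 1.664]
force: [-0.0, -0.1, 0.6]
gripper_width: -0.003
```

Run:
```python
from h import *
s,R=st()
```

```text
clock 6.8167
joint_pos [-0.1408, 0.3426, 0.1841, 0.1575, 2.1467, -0.1094]
eef_pos [0.5838, 0.0789, 0.8152]
orientation [2.6627, -0.0287, 1.6637]
force [-0.0332, -0.1429, 0.5731]
tilt 0.4797 az 0.148 toolx [-0.093  0.995  0.029] tooly [0.885 0.069 0.461]
```

move_arm --increments '[{"dp":[0,1,-0.7],"roll":0,"grip":-1},{"dp":[0,1,-0.7],"roll":0,"grip":-1},{"dp":[0,1,-0.7],"roll":0,"grip":-1},{"dp":[0,1,-0.7],"roll":0,"grip":-1},{"dp":[0,-0.3,0.2],"roll":0,"grip":-1},{"dp":[0,-0.8,0.3],"roll":0,"grip":-1},{"dp":[0,-1,0.3],"roll":0,"grip":-1},{"dp":[0,-0.8,0.2],"roll":0,"grip":-1}]'

```text
clock: 7.48
eef_pos: [0.5351, 0.071, 0.7715]
orientation: [2.578, -0.032, 1.666]
force: [-0.3, 0.0, 1.2]
gripper_width: 0.002
```

Run:
```python
from h import *
s,R=st()
cv2.imwrite("pics/side1.png",manip.grab_frame("side"))
c=np.array([.563,.130]);ex=np.array([np.cos(.098),np.sin(.098)]);ey=np.array([-ex[1],ex[0]])
for n,a in dict(near=-ex*.052,left=ey*.067,right=-ey*.067,far=ex*.052).items(): print(n,c+a)
# to waypoint above near tab
tgt=np.r_[c-ex*.056,.25]
plan(tgt-s["eef_pos"],0,20,ramp=True)
```

```text
clock 7.4833
joint_pos [-0.1984, -0.083, 0.8334, 0.189, 1.8494, -0.1814]
eef_pos [0.5351, 0.071, 0.7715]
orientation [2.5784, -0.0324, 1.6658]
force [-0.2721, 0.0155, 1.2087]
tilt 0.564 az 0.146 toolx [-0.095  0.995  0.032] tooly [0.843 0.063 0.534]
near [0.5112495  0.12491215]
left [0.5564445  0.19667852]
right [0.5695555  0.06332148]
far [0.6147505  0.13508785]
[{"dp": [0.04, -0.32, 0.46], "roll": 0.0, "grip": -1}, {"dp": [0.07, -0.53, 0.77], "roll": 0.0, "grip": -1}, {"dp": [0.07, -0.53, 0.77], "roll": 0.0, "grip": -1}, {"dp": [0.07, -0.53, 0.77], "roll": 0.0, "grip": -1}, {"dp": [0.07, -0.53, 0.77], "roll": 0.0, "grip": -1}, {"dp": [0.07, -0.53, 0.77], "roll": 0.0, "grip": -1}, {"dp": [0.07, -0.53, 0.77], "roll": 0.0, "grip": -1}, {"dp": [0.07, -0.53, 0.77], "roll": 0.0, "grip": -1}]
[{"dp": [0.07, -0.53, 0.77], "roll": 0.0, "grip": -1}, {"dp": [0.07, -0.53, 0.77], "roll": 0.0, "grip": -1}, {"dp": [0.07, -0.53, 0.77], "roll": 0.0, "grip": -1}, {"dp": [0.07, -0.53, 0.77], "roll": 0.0, "grip": -1}, {"dp": [0.07, -0.53, 0.77], "roll": 0.0, "grip": -1}, {"dp": [0.07, -0.53, 0.77], "roll": 0.0, "grip": -1}, {"dp": [0.07, -0.53, 0.77], "roll": 0.0, "grip": -1}, {"dp": [0.07, -0.53, 0.77], "roll": 0.0, "grip": -1}]
[{"dp": [0.07, -0.53, 0.77], "roll": 0.0, "grip": -1}, {"dp": [0.07, -0.53, 0.77], "roll": 0.0, "grip": -1}, {"dp": [0.05, -0.37, 0.54], "roll": 0.0, "grip": -1}, {"dp": [0.02, -0.18, 0.27], "roll": 0.0, "grip": -1}]
max 0.77 0.0
```

View pics/side1.png

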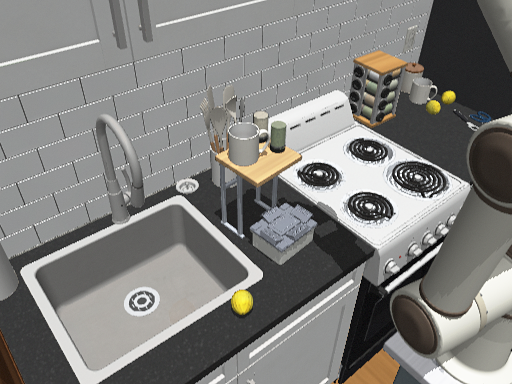

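move_arm --increments '[{"dp":[0.1,-0.5,0.6],"roll":0,"grip":-1},{"dp":[0.1,-0.7,1],"roll":0,"grip":-1},{"dp":[0.1,-0.7,1],"roll":0,"grip":-1},{"dp":[0.1,-0.7,1],"roll":0,"grip":-1},{"dp":[0.1,-0.7,1],"roll":0,"grip":-1},{"dp":[0.1,-0.7,1],"roll":0,"grip":-1},{"dp":[0.1,-0.7,1],"roll":0,"grip":-1},{"dp":[0.1,-0.7,1],"roll":0,"grip":-1}]'

```text
clock: 8.2
eef_pos: [0.5176, 0.1024, 0.4937]
orientation: [2.577, -0.032, 1.665]
force: [-0.1, 0.6, -0.1]
gripper_width: 0.001
```

move_arm --increments '[{"dp":[0.1,-0.7,1],"roll":0,"grip":-1},{"dp":[0.1,-0.7,1],"roll":0,"grip":-1},{"dp":[0.1,-0.7,1],"roll":0,"grip":-1},{"dp":[0.1,-0.7,1],"roll":0,"grip":-1},{"dp":[0.1,-0.5,0.8],"roll":0,"grip":-1},{"dp":[0,-0.2,0.4],"roll":0,"grip":-1}]'

```text
clock: 8.7
eef_pos: [0.5082, 0.1233, 0.3023]
orientation: [2.585, -0.034, 1.666]
force: [-0.3, -0.3, 0.3]
gripper_width: 0.001
```

Run:
```python
from h import *
s,R=st()
cv2.imwrite("pics/wrist1.png",manip.grab_frame("wrist"))
cv2.imwrite("pics/side2.png",manip.grab_frame("side"))
```

```text
clock 8.7
joint_pos [-0.0597, -0.4653, 2.101, 0.134, 0.9621, -0.1913]
eef_pos [0.5082, 0.1233, 0.3023]
orientation [2.5847, -0.0335, 1.6659]
force [-0.3183, -0.3096, 0.301]
tilt 0.5578 az 0.149 toolx [-0.095  0.995  0.034] tooly [0.847 0.063 0.528]
```

View pics/wrist1.png

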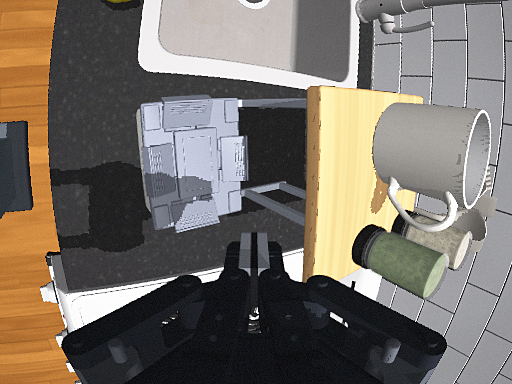

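View pics/side2.png

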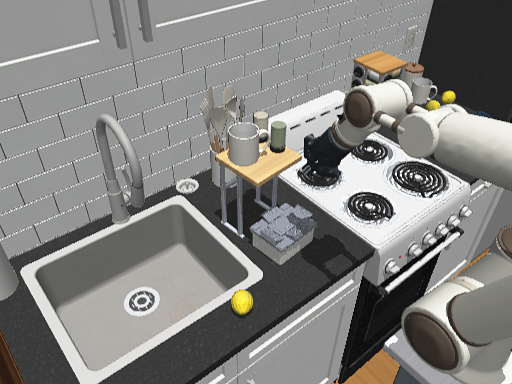

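```bash
cat >> h.py <<'E'
def wray(u,v,p,R):
    c=manip.get_calibration("wrist");K=np.array(c["intrinsics"]);T=np.array(c["tool_from_camera"])
    a=np.array([u-K[0,2],v-K[1,2]]);r=np.hypot(*a);th=r/K[0,0]
    d=np.r_[a/r*np.sin(th),np.cos(th)] if r>0 else np.array([0,0,1.])
    return p+R@T[:3,3],R@T[:3,:3]@d
def wz(u,v,z,p,R):
    o,d=wray(u,v,p,R);return o+d*(z-o[2])/d[2]
E
python3 - <<'E'
from h import *
s=manip.read_state();p=s["eef_pos"];R=Ro.from_euler('xyz',s["orientation"]).as_matrix()
np.savez("w1.npz",p=p,R=R)
for n,u,v,z in [("far",235,157,.093),("near",158,172,.093),("left",186,113,.093),("right",197,216,.093),
 ("lid nearleft",138,105,.083),("lid nearright",156,228,.083),("panelc",198,163,.083),("shelfFL top?",322,86,.268),("shelf FL front bottom",307,86,.25)]: print(n,wz(u,v,z,p,R).round(4))
im=cv2.imread("pics/wrist1.png")[80:250,120:270]
cv2.imwrite("pics/w1c.png",cv2.resize(im,None,fx=3.5,fy=3.5,interpolation=cv2.INTER_CUBIC))
E
```

```text
far [0.6106 0.1383 0.093 ]
near [0.5087 0.1238 0.093 ]
left [0.5415 0.1927 0.093 ]
right [0.5591 0.0638 0.093 ]
lid nearleft [0.4856 0.2012 0.083 ]
lid nearright [0.5068 0.0503 0.083 ]
panelc [0.5632 0.1305 0.083 ]
shelfFL top? [0.5837 0.2195 0.268 ]
shelf FL front bottom [0.5848 0.2201 0.25  ]
```

View pics/w1c.png

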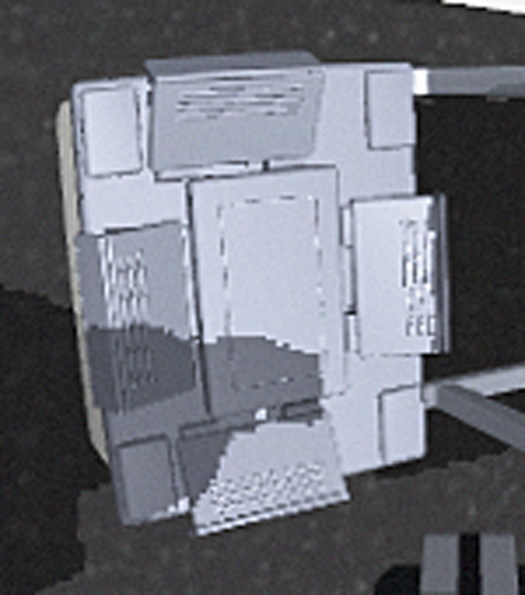

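Run:
```python
from h import *
s,R=st();p=s["eef_pos"]
plan(np.array([.519,.124,.115])-p,0,8,ramp=True)
plan([0,0,-.005],0,1)
```

```text
clock 8.8
joint_pos [-0.0604, -0.4648, 2.0979, 0.1339, 0.9641, -0.1914]
eef_pos [0.5089, 0.1229, 0.3039]
orientation [2.5841, -0.0333, 1.6657]
force [-0.2605, 0.5702, -0.376]
tilt 0.5584 az 0.148 toolx [-0.095  0.995  0.033] tooly [0.846 0.063 0.529]
[{"dp": [-0.02, -0.27, 0.5], "roll": 0.0, "grip": -1}, {"dp": [-0.03, -0.46, 0.83], "roll": 0.0, "grip": -1}, {"dp": [-0.03, -0.46, 0.83], "roll": 0.0, "grip": -1}, {"dp": [-0.03, -0.46, 0.83], "roll": 0.0, "grip": -1}, {"dp": [-0.03, -0.46, 0.83], "roll": 0.0, "grip": -1}, {"dp": [-0.03, -0.46, 0.83], "roll": 0.0, "grip": -1}, {"dp": [-0.02, -0.32, 0.58], "roll": 0.0, "grip": -1}, {"dp": [-0.01, -0.16, 0.29], "roll": 0.0, "grip": -1}]
max 0.83 0.0
[{"dp": [-0.01, -0.09, 0.14], "roll": 0.0, "grip": -1}]
max 0.14 0.0
```

move_arm --increments '[{"dp":[0,-0.3,0.5],"roll":0,"grip":-1},{"dp":[0,-0.45,0.85],"roll":0,"grip":-1},{"dp":[0,-0.45,0.85],"roll":0,"grip":-1},{"dp":[0,-0.45,0.85],"roll":0,"grip":-1},{"dp":[0,-0.45,0.85],"roll":0,"grip":-1},{"dp":[0,-0.45,0.85],"roll":0,"grip":-1},{"dp":[0,-0.3,0.55],"roll":0,"grip":-1},{"dp":[0,-0.15,0.3],"roll":0,"grip":-1}]'

```text
clock: 9.47
eef_pos: [0.5233, 0.1299, 0.1162]
orientation: [2.58, -0.033, 1.665]
force: [-0.3, 0.4, -0.8]
gripper_width: -0.001
```

move_arm --increments '[{"dp":[0,-0.09,0.14],"roll":0,"grip":-1},{"dp":[0,-0.09,0.14],"roll":0,"grip":-1},{"dp":[0,-0.09,0.14],"roll":0,"grip":-1}]'

```text
clock: 9.72
eef_pos: [0.5247, 0.1303, 0.1041]
orientation: [2.575, -0.032, 1.666]
force: [-0.9, -0.2, 0.3]
gripper_width: -0.001
```

move_arm --increments '[{"dp":[-0.1,-0.25,0.05],"roll":0,"grip":-1},{"dp":[0,-0.1,0.14],"roll":0,"grip":-1},{"dp":[0,-0.1,0.14],"roll":0,"grip":-1}]'

```text
clock: 9.97
eef_pos: [0.5199, 0.1272, 0.0897]
orientation: [2.571, -0.031, 1.665]
force: [-4.0, -1.5, 9.9]
gripper_width: -0.0
```

move_arm --increments '[{"dp":[0,-0.1,0.14],"roll":0,"grip":-1},{"dp":[0,-0.1,0.14],"roll":0,"grip":-1}]'

```text
clock: 10.13
eef_pos: [0.5222, 0.1277, 0.0839]
orientation: [2.565, -0.03, 1.667]
force: [30.2, 2.0, 46.5]
gripper_width: -0.001
```

move_arm --increments '[{"dp":[0,0.2,-0.3],"roll":0,"grip":-1},{"dp":[0,0.5,-0.8],"roll":0,"grip":-1},{"dp":[0,0.5,-0.8],"roll":0,"grip":-1},{"dp":[0,0.1,-0.2],"roll":0,"grip":-1}]'

```text
clock: 10.47
eef_pos: [0.5198, 0.1251, 0.1572]
orientation: [2.568, -0.031, 1.666]
force: [0.1, -0.6, 0.9]
gripper_width: 0.001
```

Run:
```python
from h import *
s,R=st()
im=manip.grab_frame("wrist");cv2.imwrite("pics/wrist2.png",im)
im=cv2.imread("pics/side2.png")
a=manip.grab_frame("side");cv2.imwrite("pics/side3.png",a)
cv2.imwrite("pics/side3c.png",cv2.resize(a[110:270,200:380],None,fx=3.7,fy=3.7,interpolation=cv2.INTER_CUBIC))
```

```text
clock 10.4667
joint_pos [-0.052, -0.2743, 2.2663, 0.189, 0.592, -0.2648]
eef_pos [0.5198, 0.1251, 0.1572]
orientation [2.5678, -0.0306, 1.6657]
force [0.0784, -0.64, 0.9176]
tilt 0.5745 az 0.142 toolx [-0.095  0.995  0.031] tooly [0.838 0.063 0.543]
```

View pics/wrist2.png

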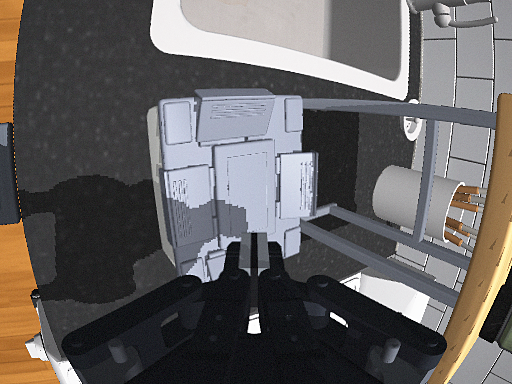

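View pics/side3c.png

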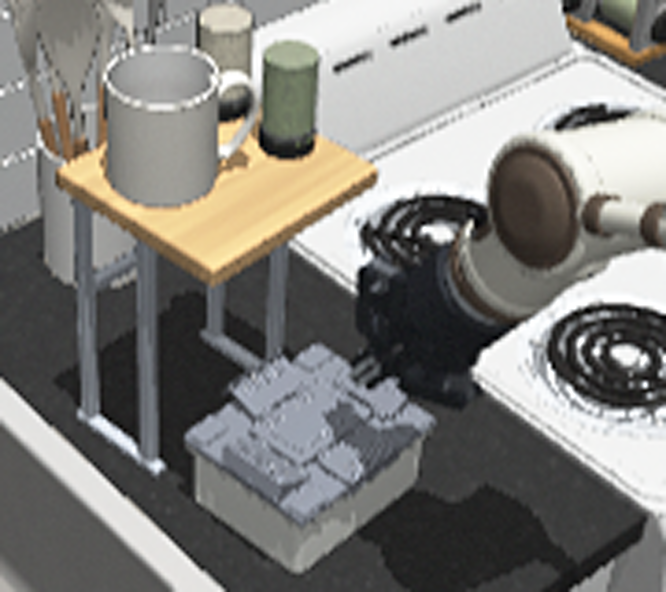

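Run:
```python
from h import *
print(proj("side",np.array([.52,.125,.157])), proj("side",np.array([.51,.124,.083])),proj("side",np.array([.505,.124,.098])))
cv2.imwrite("pics/w2c.png",cv2.resize(cv2.imread("pics/wrist2.png")[80:290,140:340],None,fx=2.8,fy=2.8,interpolation=cv2.INTER_CUBIC))
```

```text
[297.02558975 211.68089691] [297.83410355 232.40337961] [299.41355007 229.64379884]
```

View pics/w2c.png

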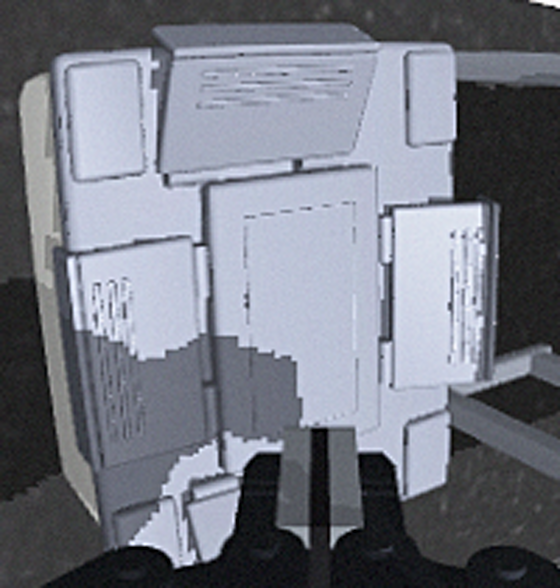

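Run:
```python
from h import *
s,R=st();p=s["eef_pos"]
plan(np.array([.562,.198,.116])-p,0,4,ramp=True)
plan([0,0,-.005],0,1,nd=3)
```

```text
clock 10.5667
joint_pos [-0.052, -0.271, 2.2699, 0.1901, 0.5899, -0.2661]
eef_pos [0.518, 0.1252, 0.1536]
orientation [2.5724, -0.0313, 1.6659]
force [-0.4101, -0.3114, -0.1371]
tilt 0.57 az 0.144 toolx [-0.095  0.995  0.031] tooly [0.84  0.063 0.539]
[{"dp": [0.51, 0.16, 0.46], "roll": 0.0, "grip": -1}, {"dp": [0.84, 0.27, 0.76], "roll": 0.0, "grip": -1}, {"dp": [0.59, 0.19, 0.54], "roll": 0.0, "grip": -1}, {"dp": [0.3, 0.09, 0.27], "roll": 0.0, "grip": -1}]
max 0.84 0.0
[{"dp": [-0.005, -0.09, 0.14], "roll": 0.0, "grip": -1}]
max 0.14 0.0
```

move_arm --increments '[{"dp":[0.5,0.15,0.2],"roll":0,"grip":-1},{"dp":[0.85,0.25,0.7],"roll":0,"grip":-1},{"dp":[0.6,0.2,0.6],"roll":0,"grip":-1},{"dp":[0.3,0.1,0.3],"roll":0,"grip":-1},{"dp":[0,0,0],"roll":0,"grip":-1}]'

```text
clock: 10.98
eef_pos: [0.5544, 0.1995, 0.1142]
orientation: [2.584, -0.032, 1.668]
force: [-0.7, -0.3, -0.3]
gripper_width: -0.001
```

move_arm --increments '[{"dp":[0,-0.1,0.14],"roll":0,"grip":-1},{"dp":[0,-0.1,0.14],"roll":0,"grip":-1},{"dp":[0,-0.1,0.14],"roll":0,"grip":-1}]'

```text
clock: 11.23
eef_pos: [0.5542, 0.1977, 0.1017]
orientation: [2.579, -0.032, 1.665]
force: [0.1, 0.5, -1.2]
gripper_width: -0.002
```

Still clear of the tab; keep pressing in 4–5 mm steps.

move_arm --increments '[{"dp":[0,0,0.14],"roll":0,"grip":-1},{"dp":[0,-0.1,0.14],"roll":0,"grip":-1},{"dp":[0,-0.1,0.14],"roll":0,"grip":-1}]'

```text
clock: 11.48
eef_pos: [0.5578, 0.1988, 0.0901]
orientation: [2.575, -0.033, 1.665]
force: [-0.3, 1.9, 3.2]
gripper_width: 0.003
```

move_arm --increments '[{"dp":[0,-0.05,0.08],"roll":0,"grip":-1}]'

```text
clock: 11.57
eef_pos: [0.5568, 0.1987, 0.086]
orientation: [2.578, -0.032, 1.665]
force: [-0.3, 0.2, 5.4]
gripper_width: 0.003
```

move_arm --increments '[{"dp":[0,-0.05,0.08],"roll":0,"grip":-1},{"dp":[0,0,0],"roll":0,"grip":-1}]'

```text
clock: 11.73
eef_pos: [0.5588, 0.1992, 0.086]
orientation: [2.573, -0.032, 1.666]
force: [-3.2, -1.8, 7.1]
gripper_width: -0.001
```

move_arm --increments '[{"dp":[0,-0.06,0.1],"roll":0,"grip":-1},{"dp":[0,0,0],"roll":0,"grip":-1}]'

```text
clock: 11.9
eef_pos: [0.5595, 0.1993, 0.0847]
orientation: [2.571, -0.031, 1.667]
force: [-28.0, -8.5, 41.5]
gripper_width: 0.003
```

move_arm --increments '[{"dp":[0,-0.06,0.1],"roll":0,"grip":-1}]'

```text
clock: 11.98
eef_pos: [0.5617, 0.2002, 0.0839]
orientation: [2.565, -0.032, 1.667]
force: [-49.7, -12.9, 74.4]
gripper_width: -0.002
```

move_arm --increments '[{"dp":[0,0.1,-0.2],"roll":0,"grip":-1},{"dp":[0,0.4,-0.6],"roll":0,"grip":-1},{"dp":[0,0.4,-0.7],"roll":0,"grip":-1},{"dp":[-0.3,0,0],"roll":0,"grip":-1}]'

```text
clock: 12.32
eef_pos: [0.5595, 0.1896, 0.134]
orientation: [2.569, -0.032, 1.667]
force: [0.8, 1.2, 1.2]
gripper_width: -0.004
```

Run:
```python
from h import *
s,R=st();p=s["eef_pos"]
plan(np.array([.575,.063,.116])-p,0,7,ramp=True)
```

```text
clock 12.3167
joint_pos [0.1125, -0.051, 2.126, 0.039, 0.4941, -0.0032]
eef_pos [0.5595, 0.1896, 0.134]
orientation [2.5694, -0.0324, 1.6671]
force [0.8266, 1.1699, 1.2433]
tilt 0.573 az 0.147 toolx [-0.096  0.995  0.032] tooly [0.839 0.063 0.541]
[{"dp": [-0.45, -0.02, 0.05], "roll": 0.0, "grip": -1}, {"dp": [-0.76, -0.03, 0.08], "roll": 0.0, "grip": -1}, {"dp": [-0.76, -0.03, 0.08], "roll": 0.0, "grip": -1}, {"dp": [-0.76, -0.03, 0.08], "roll": 0.0, "grip": -1}, {"dp": [-0.76, -0.03, 0.08], "roll": 0.0, "grip": -1}, {"dp": [-0.53, -0.02, 0.06], "roll": 0.0, "grip": -1}, {"dp": [-0.26, -0.01, 0.03], "roll": 0.0, "grip": -1}]
max 0.76 0.0
```

move_arm --increments '[{"dp":[-0.45,0,0],"roll":0,"grip":-1},{"dp":[-0.75,0,0],"roll":0,"grip":-1},{"dp":[-0.75,0,0],"roll":0,"grip":-1},{"dp":[-0.75,0,0],"roll":0,"grip":-1},{"dp":[-0.75,-0.05,0.1],"roll":0,"grip":-1},{"dp":[-0.5,-0.1,0.2],"roll":0,"grip":-1},{"dp":[-0.3,-0.1,0.2],"roll":0,"grip":-1},{"dp":[0,0,0],"roll":0,"grip":-1}]'

```text
clock: 12.98
eef_pos: [0.5693, 0.0606, 0.1058]
orientation: [2.581, -0.033, 1.663]
force: [-0.4, 0.3, -0.8]
gripper_width: 0.0
```

move_arm --increments '[{"dp":[0,-0.05,0.14],"roll":0,"grip":-1},{"dp":[0,-0.1,0.14],"roll":0,"grip":-1},{"dp":[0,0,0],"roll":0,"grip":-1}]'

```text
clock: 13.23
eef_pos: [0.5713, 0.0635, 0.0982]
orientation: [2.577, -0.032, 1.666]
force: [0.1, 2.1, 3.4]
gripper_width: 0.004
```

move_arm --increments '[{"dp":[0,-0.1,0.14],"roll":0,"grip":-1},{"dp":[0,-0.1,0.14],"roll":0,"grip":-1},{"dp":[0,0,0],"roll":0,"grip":-1}]'

```text
clock: 13.48
eef_pos: [0.5693, 0.064, 0.0866]
orientation: [2.581, -0.033, 1.667]
force: [-0.2, -0.2, -0.3]
gripper_width: -0.002
```

move_arm --increments '[{"dp":[0,-0.07,0.1],"roll":0,"grip":-1},{"dp":[0,0,0],"roll":0,"grip":-1}]'

```text
clock: 13.65
eef_pos: [0.5715, 0.0638, 0.086]
orientation: [2.575, -0.032, 1.667]
force: [-1.5, 2.6, 5.8]
gripper_width: 0.003
```

move_arm --increments '[{"dp":[0,-0.05,0.07],"roll":0,"grip":-1},{"dp":[0,0.1,-0.2],"roll":0,"grip":-1},{"dp":[0,0.4,-0.6],"roll":0,"grip":-1},{"dp":[0,0.4,-0.7],"roll":0,"grip":-1},{"dp":[0,0,0],"roll":0,"grip":-1}]'

```text
clock: 14.07
eef_pos: [0.5715, 0.0613, 0.139]
orientation: [2.571, -0.03, 1.666]
force: [1.7, -0.3, 0.8]
gripper_width: -0.001
```

Run:
```python
from h import *
s,R=st()
im=manip.grab_frame("wrist");cv2.imwrite("pics/w3c.png",cv2.resize(im[60:330,100:400],None,fx=2.1,fy=2.1,interpolation=cv2.INTER_CUBIC))
im=manip.grab_frame("side");cv2.imwrite("pics/s4c.png",cv2.resize(im[110:270,200:380],None,fx=3.7,fy=3.7,interpolation=cv2.INTER_CUBIC))
```

```text
clock 14.0667
joint_pos [-0.2041, -0.1154, 2.1735, 0.3481, 0.5675, -0.5364]
eef_pos [0.5715, 0.0613, 0.139]
orientation [2.5713, -0.0298, 1.6664]
force [1.7079, -0.2881, 0.8141]
tilt 0.571 az 0.142 toolx [-0.095  0.995  0.03 ] tooly [0.839 0.064 0.54 ]
```

View pics/w3c.png

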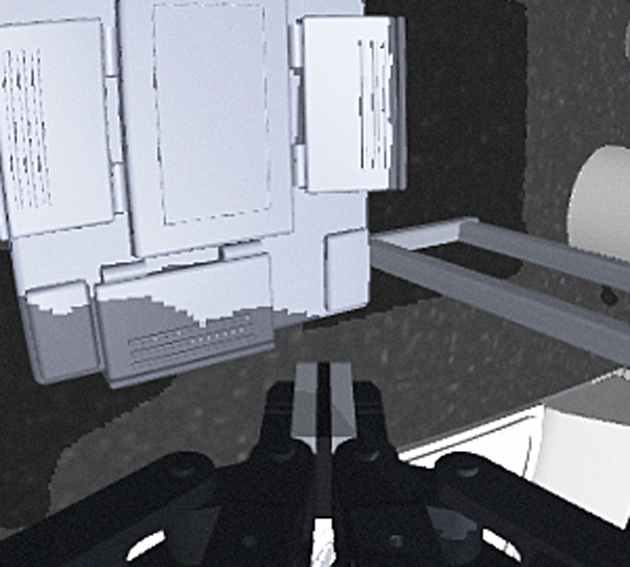

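View pics/s4c.png

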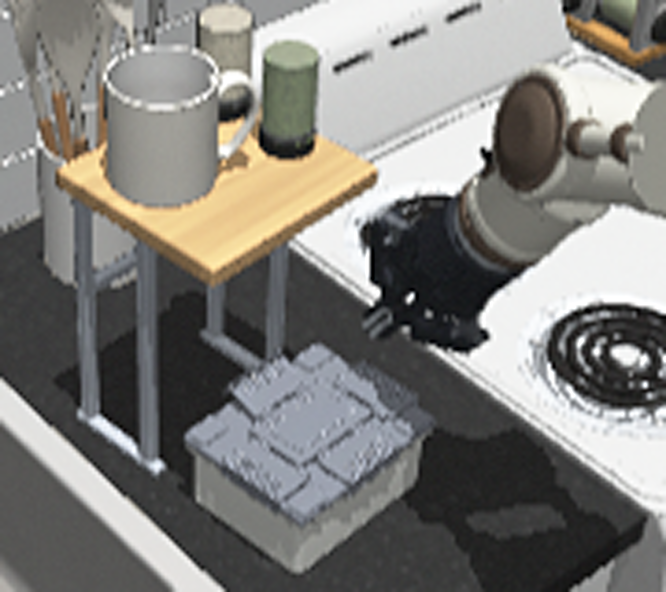

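Run:
```python
from h import *
s,R=st();p=s["eef_pos"]
plan(np.array([.59,.137,.122])-p,0,5,ramp=True)
plan(np.array([.025,.002,-.006]),0,3)
```

```text
clock 14.1667
joint_pos [-0.2043, -0.1113, 2.1775, 0.3495, 0.5661, -0.5383]
eef_pos [0.5691, 0.0618, 0.1347]
orientation [2.5773, -0.0317, 1.6665]
force [0.7254, -0.7801, 0.2949]
tilt 0.5651 az 0.146 toolx [-0.096  0.995  0.032] tooly [0.843 0.064 0.535]
[{"dp": [0.4, 0.09, 0.15], "roll": 0.0, "grip": -1}, {"dp": [0.66, 0.14, 0.25], "roll": 0.0, "grip": -1}, {"dp": [0.66, 0.14, 0.25], "roll": 0.0, "grip": -1}, {"dp": [0.46, 0.1, 0.18], "roll": 0.0, "grip": -1}, {"dp": [0.23, 0.05, 0.09], "roll": 0.0, "grip": -1}]
max 0.66 0.0
[{"dp": [-0.01, 0.2, 0.21], "roll": 0.0, "grip": -1}, {"dp": [-0.01, 0.2, 0.21], "roll": 0.0, "grip": -1}, {"dp": [-0.01, 0.2, 0.21], "roll": 0.0, "grip": -1}]
max 0.21 0.0
```

move_arm --increments '[{"dp":[0.4,0.1,0.1],"roll":0,"grip":-1},{"dp":[0.65,0.15,0.2],"roll":0,"grip":-1},{"dp":[0.65,0.15,0.2],"roll":0,"grip":-1},{"dp":[0.45,0.15,0.2],"roll":0,"grip":-1},{"dp":[0.25,0.1,0.1],"roll":0,"grip":-1},{"dp":[0,0,0],"roll":0,"grip":-1}]'

```text
clock: 14.67
eef_pos: [0.5898, 0.138, 0.1238]
orientation: [2.583, -0.033, 1.668]
force: [0.8, -0.3, 0.0]
gripper_width: -0.0
```

move_arm --increments '[{"dp":[0,0.2,0.2],"roll":0,"grip":-1},{"dp":[0,0.2,0.2],"roll":0,"grip":-1},{"dp":[0,0.2,0.2],"roll":0,"grip":-1},{"dp":[0,0,0],"roll":0,"grip":-1}]'

```text
clock: 15.0
eef_pos: [0.6167, 0.1383, 0.12]
orientation: [2.579, -0.032, 1.665]
force: [0.6, -0.6, 0.7]
gripper_width: 0.0
```

Run:
```python
from h import *
s,R=st()
im=manip.grab_frame("wrist");cv2.imwrite("pics/w5.png",im)
im=manip.grab_frame("side");cv2.imwrite("pics/s5c.png",cv2.resize(im[110:270,200:380],None,fx=3.7,fy=3.7,interpolation=cv2.INTER_CUBIC))
```

```text
clock 15.0
joint_pos [-0.0115, 0.0797, 2.0226, 0.1785, 0.4881, -0.2306]
eef_pos [0.6167, 0.1383, 0.12]
orientation [2.5791, -0.0321, 1.665]
force [0.6114, -0.5781, 0.7008]
tilt 0.5633 az 0.145 toolx [-0.094  0.995  0.032] tooly [0.844 0.063 0.533]
```

View pics/w5.png

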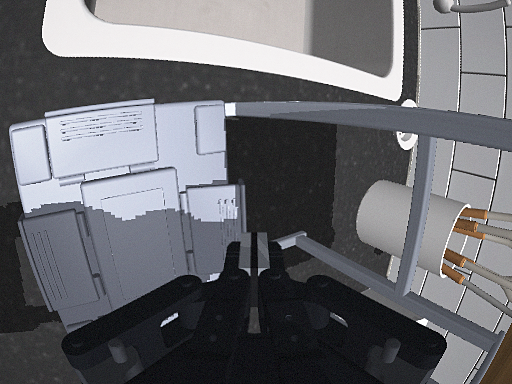

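View pics/s5c.png

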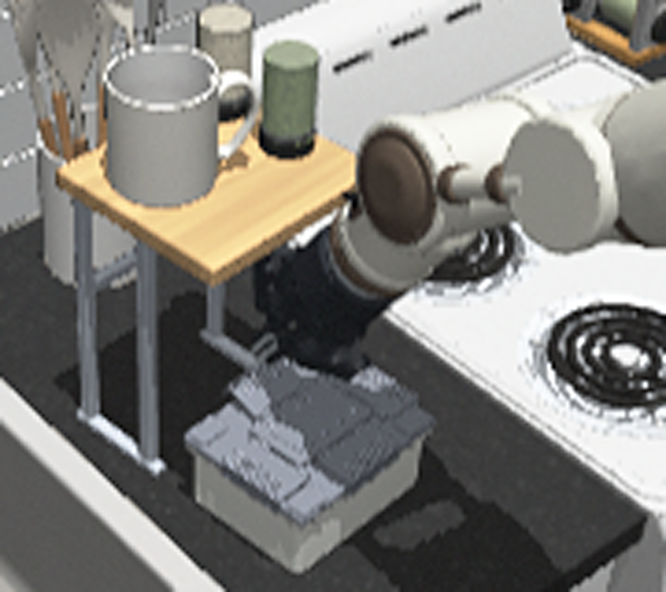

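move_arm --increments '[{"dp":[0,-0.1,0.14],"roll":0,"grip":-1},{"dp":[0,-0.1,0.14],"roll":0,"grip":-1},{"dp":[0,-0.1,0.14],"roll":0,"grip":-1},{"dp":[0,-0.1,0.14],"roll":0,"grip":-1}]'

```text
clock: 15.43
eef_pos: [0.614, 0.1393, 0.0991]
orientation: [2.58, -0.032, 1.666]
force: [0.1, 0.5, 0.9]
gripper_width: -0.001
```

move_arm --increments '[{"dp":[0,-0.1,0.14],"roll":0,"grip":-1},{"dp":[0,-0.1,0.14],"roll":0,"grip":-1},{"dp":[0,0,0],"roll":0,"grip":-1}]'

```text
clock: 15.68
eef_pos: [0.6151, 0.1396, 0.0904]
orientation: [2.576, -0.032, 1.666]
force: [0.3, -0.3, 3.9]
gripper_width: 0.0
```

move_arm --increments '[{"dp":[0,-0.08,0.12],"roll":0,"grip":-1},{"dp":[0,0,0],"roll":0,"grip":-1}]'

```text
clock: 15.85
eef_pos: [0.615, 0.1397, 0.0862]
orientation: [2.576, -0.032, 1.666]
force: [1.9, 1.1, 3.0]
gripper_width: -0.002
```

move_arm --increments '[{"dp":[0,-0.05,0.08],"roll":0,"grip":-1},{"dp":[0,0,0],"roll":0,"grip":-1}]'

```text
clock: 16.02
eef_pos: [0.6155, 0.1398, 0.0854]
orientation: [2.575, -0.031, 1.667]
force: [-13.5, -3.7, 21.1]
gripper_width: 0.001
```

move_arm --increments '[{"dp":[0,-0.02,0.04],"roll":0,"grip":-1},{"dp":[0,0,-0.2],"roll":0,"grip":-1},{"dp":[0,0,-0.6],"roll":0,"grip":-1},{"dp":[0,0,-1],"roll":0,"grip":-1},{"dp":[0,0,-1],"roll":0,"grip":-1},{"dp":[0,0,-1],"roll":0,"grip":-1},{"dp":[0,0,-0.7],"roll":0,"grip":-1},{"dp":[0,0,-0.3],"roll":0,"grip":-1}]'

```text
clock: 16.68
eef_pos: [0.5373, 0.1288, 0.2053]
orientation: [2.576, -0.032, 1.666]
force: [0.2, 0.4, 0.2]
gripper_width: -0.001
```

Run:
```python
from h import *
s,R=st()
im=manip.grab_frame("wrist");cv2.imwrite("pics/w6.png",im);cv2.imwrite("pics/w6c.png",cv2.resize(im[60:330,100:400],None,fx=2.1,fy=2.1,interpolation=cv2.INTER_CUBIC))
im=manip.grab_frame("side");cv2.imwrite("pics/s6c.png",cv2.resize(im[110:310,200:380],None,fx=3,fy=3,interpolation=cv2.INTER_CUBIC))
```

```text
clock 16.6833
joint_pos [-0.0399, -0.2851, 2.1685, 0.153, 0.7057, -0.2145]
eef_pos [0.5373, 0.1288, 0.2053]
orientation [2.5764, -0.0318, 1.6662]
force [0.1676, 0.369, 0.1588]
tilt 0.566 az 0.145 toolx [-0.095  0.995  0.032] tooly [0.842 0.063 0.535]
```

View pics/w6c.png

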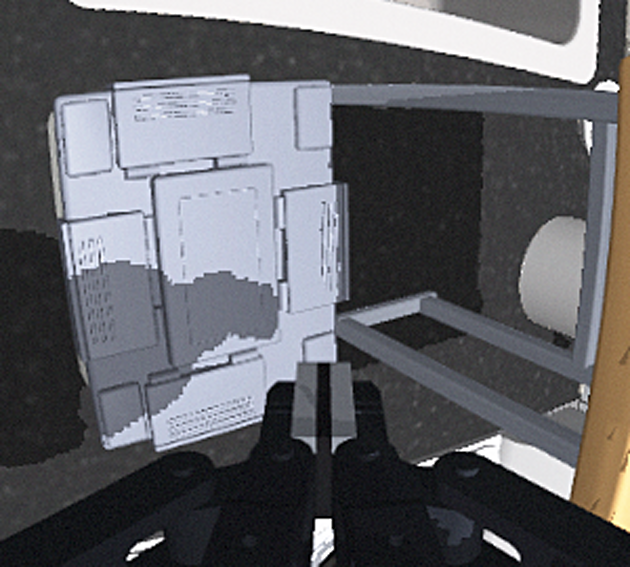

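View pics/s6c.png

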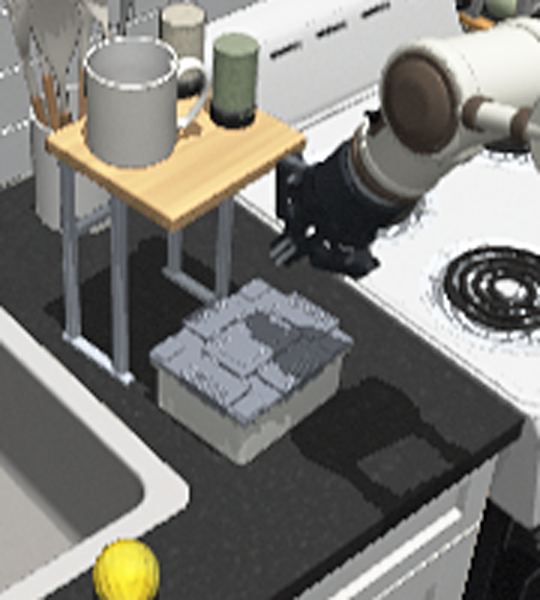

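Run:
```python
from h import *
s=manip.read_state();p=s["eef_pos"];R=Ro.from_euler('xyz',s["orientation"]).as_matrix()
im=cv2.imread("pics/w6.png")
cv2.imwrite("pics/w6z.png",cv2.resize(im[130:225,215:285],None,fx=6.2,fy=6.2,interpolation=cv2.INTER_CUBIC))
```

```text
(no output)
```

View pics/w6z.png

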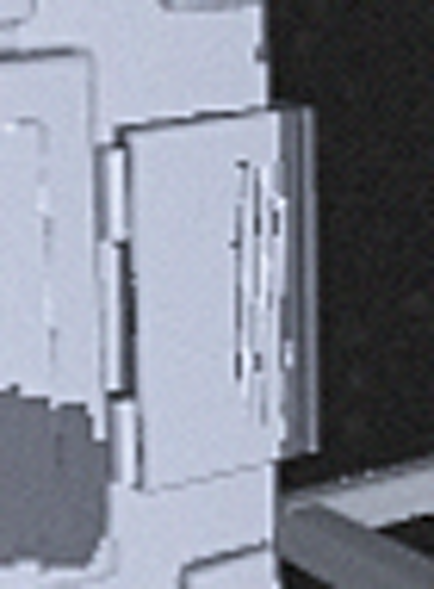

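Run:
```python
from h import *
s=manip.read_state();p=s["eef_pos"];R=Ro.from_euler('xyz',s["orientation"]).as_matrix()
im=cv2.imread("pics/w6.png")
c=np.array([.563,.1305]);a=.115;ex=np.array([np.cos(a),np.sin(a)]);ey=np.array([-ex[1],ex[0]])
def q(u,v,z,n): 
    w=wz(u,v,z,p,R)[:2]-c;print(n,u,v,z,"x' %.1f y' %.1f"%(1e3*w@ex,1e3*w@ey))
for z in(.083,.088,.098):
  q(236,178.4,z,"far hinge");q(260.5,178.4,z,"far bright end");q(266.3,178.4,z,"far end")
f=lambda x,y:(100+x/2.1,60+y/2.1)
for n,x,y in[("near end",72,290),("near hinge",150,285),("left end",180,80),("left hinge",185,163),("right end",210,437),("right hinge",205,370),("panel L",213,170),("panel near",160,260),("panel far",276,260)]: q(*f(x,y),.083,n)
# previous open view
d=np.load("w1.npz");p,R=d["p"],d["R"]
g=lambda x,y:(120+x/3.5,80+y/3.5)
for z in(.083,.098):
  for n,x,y in[("OPEN far hinge",355,275),("far end",446,275),("near end",90,320),("left end",235,62)]: q(*g(x,y),z,n)
```

```text
far hinge 236 178.4 0.083 x' 31.3 y' 3.3
far bright end 260.5 178.4 0.083 x' 59.8 y' -1.7
far end 266.3 178.4 0.083 x' 67.0 y' -3.0
far hinge 236 178.4 0.088 x' 28.7 y' 4.9
far bright end 260.5 178.4 0.088 x' 56.5 y' -0.0
far end 266.3 178.4 0.088 x' 63.5 y' -1.3
far hinge 236 178.4 0.098 x' 23.3 y' 8.0
far bright end 260.5 178.4 0.098 x' 50.0 y' 3.3
far end 266.3 178.4 0.098 x' 56.7 y' 2.1
near end 134.28571428571428 198.0952380952381 0.083 x' -68.2 y' 4.0
near hinge 171.42857142857144 195.71428571428572 0.083 x' -34.7 y' -0.7
left end 185.71428571428572 98.0952380952381 0.083 x' -14.0 y' 83.0
left hinge 188.09523809523807 137.61904761904762 0.083 x' -14.2 y' 48.4
right end 200.0 268.0952380952381 0.083 x' -16.0 y' -82.2
right hinge 197.61904761904762 236.19047619047618 0.083 x' -14.2 y' -46.2
panel L 201.42857142857144 140.95238095238096 0.083 x' -1.8 y' 43.9
panel near 176.1904761904762 183.8095238095238 0.083 x' -29.1 y' 9.2
panel far 231.42857142857142 183.8095238095238 0.083 x' 26.0 y' -1.2
OPEN far hinge 221.42857142857144 158.57142857142856 0.083 x' 33.3 y' 0.8
far end 247.42857142857144 158.57142857142856 0.083 x' 72.6 y' -4.7
near end 145.71428571428572 171.42857142857144 0.083 x' -67.5 y' 0.6
left end 187.14285714285714 97.71428571428572 0.083 x' -8.2 y' 82.4
OPEN far hinge 221.42857142857144 158.57142857142856 0.098 x' 26.2 y' 4.1
far end 247.42857142857144 158.57142857142856 0.098 x' 63.8 y' -1.2
near end 145.71428571428572 171.42857142857144 0.098 x' -70.2 y' 3.9
left end 187.14285714285714 97.71428571428572 0.098 x' -13.4 y' 82.2
```

move_arm --increments '[{"dp":[0,0,-0.5],"roll":0,"grip":-1},{"dp":[-0.5,-0.5,-0.7],"roll":0,"grip":-1},{"dp":[-0.9,-0.5,-0.7],"roll":0,"grip":-1},{"dp":[-0.9,-0.5,-0.7],"roll":0,"grip":-1},{"dp":[-0.9,-0.5,-0.7],"roll":0,"grip":-1},{"dp":[-0.6,-0.3,-0.3],"roll":0,"grip":-1},{"dp":[-0.3,0,0],"roll":0,"grip":-1},{"dp":[0,0,0],"roll":0,"grip":-1}]'

```text
clock: 17.45
eef_pos: [0.4338, -0.0085, 0.2525]
orientation: [2.58, -0.033, 1.661]
force: [1.1, 0.5, -0.1]
gripper_width: 0.001
```

Run:
```python
from h import *
s,R=st()
im=manip.grab_frame("top");cv2.imwrite("pics/top7.png",im);a=cv2.resize(im[110:250,200:340],None,fx=4,fy=4,interpolation=cv2.INTER_CUBIC);cv2.imwrite("pics/t7c.png",a)
im=manip.grab_frame("side");cv2.imwrite("pics/side7.png",im);cv2.imwrite("pics/s7c.png",cv2.resize(im[190:280,235:335],None,fx=6,fy=6,interpolation=cv2.INTER_CUBIC))
```

```text
clock 17.45
joint_pos [-0.5675, -0.7782, 2.3764, 0.3944, 1.129, -0.7432]
eef_pos [0.4338, -0.0085, 0.2525]
orientation [2.5799, -0.0326, 1.6611]
force [1.0611, 0.5004, -0.1137]
tilt 0.5625 az 0.142 toolx [-0.09   0.995  0.033] tooly [0.844 0.059 0.532]
```

View pics/t7c.png

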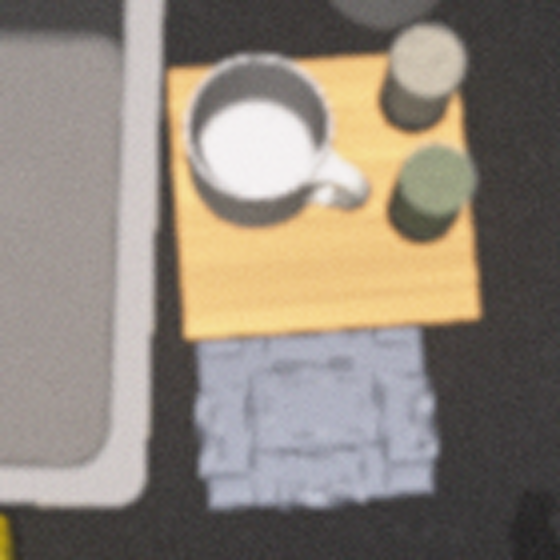

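View pics/s7c.png

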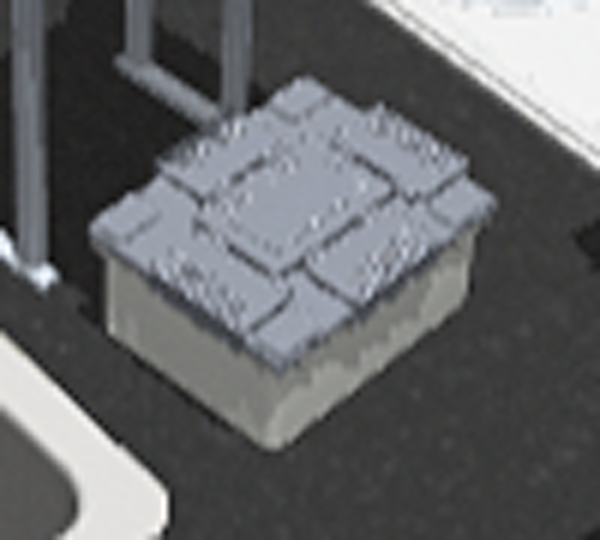

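View pics/side7.png

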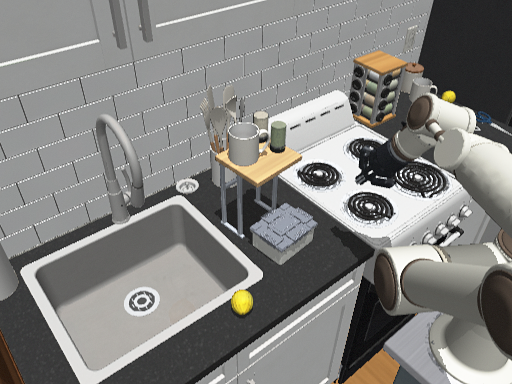

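```bash
python3 -c "
from plant import manip
print(manip.finish_job())"
```

```text
the job is handed in; nothing more can be done
None
```

All four tabs (near, left, right, far) look flush and stay down. I handed the job in at about 17.6 s of the 48 s allowed, with the arm clear of everything.

**How:** The move tool can't tilt the hand. I stretched the arm high in free space against its reach limit until the hand leaned about 32° towards the robot. It kept that lean, so I pressed every tab that way with the shut fingertips, the far one from under the shelf edge.

**Last checks:**
- **Tabs:** In the final side and top pictures all four tabs lie level with the panel. Before the arm moved away, the wrist view put the far tab's free end 67 mm and the near tab's 68 mm from the lid centre, which fits both being flush. The right tab's pressing force fell to zero and then rose again, as a snap would.
- **Other things:** The mug, both jars and the lemon look unmoved in the side picture. I compared them by eye only.

**Off or less certain:**
- **Fingertip forces:** These ran higher than needed at the stops: about 55 N on the near tab and 90 N on the left. The left was one press too many.
- **Early force reading:** It briefly read about 89 N in free space when a joint reached its limit at speed. It was gone at the next reading, and all readings stayed under the 120 N limit.
- **Box angle:** The cameras disagreed slightly, about 0.10 rad from the top view and 0.14 rad from the wrist. I used about 0.12 rad, which was close enough for the pads.

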